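Stow the socket and hold the test valve at its third click

TASK

Get the air-tool test bench ready and run it: first put the impact socket left standing on the bench back into its own pocket in the socket rack (the empty one it fits snugly, marked with two bars), fully home and upright, and let go of it. Then turn the spring-return knob of the test valve clockwise from its home mark, counting the clicks, to the third stop without running on towards the fourth, and finish holding the knob there: do not let go, it would spring back. Leave the other things where they are.

Things in the scene. Friction and masses are not known exactly. Their poses are not given: they have to be found in the camera images.
- socket: the impact socket to be stowed: dark steel cylinder, 32 mm diameter, 70 mm tall, about 0.25 kg, standing upright loose on the bench, two bright bands round its upper part. Origin at the centre of its underside, z up
- socket_mid (a point): centre of that socket, 35 mm above its underside. Grip it at or above 48 mm from its underside so that the fingertips stay clear of the pocket block
- socket_foot (a point): centre of the socket's underside (35 mm below socket_mid)
- pocket_middle (a point): centre of the floor of the socket's own pocket: round, 35 mm diameter, 20 mm deep with a 2 mm chamfer at the mouth, in an aluminium block of 74 x 84 mm that stands on the rack's tray and bears two raised bars as label. The floor lies 12 mm and the block's top 32 mm above the bench. Its x axis runs along the row of blocks, z up; when the socket is home socket_foot is here
- pocket_large (a point): centre of the floor of the larger empty pocket (43 mm diameter, 20 mm deep, block marked with three bars): not for this socket
- pocket_small (a point): centre of the floor of the small pocket (27 mm diameter, block marked with one bar), which holds the small socket. The three blocks stand 80 mm apart in a row, in any order
- small_socket: bystander: smaller dark socket, 24 mm diameter, 50 mm tall, standing in the small pocket; origin at the centre of its underside
- valve: the test valve: fixed grey box 130 x 130 mm, 45 mm tall, origin at the centre of its underside, with the knob on its top at the centre. Round the knob six raised dark marks: a long one for home (towards the valve's own -x), then five short ones, one per click, going clockwise seen from above
- valve_knob_grip (a point): on the knob's axis (vertical), at the height to grip: 79 mm above the bench. The knob is a black disc (52 mm diameter, top 59 mm above the bench) with an upright bar grip on it, 49 mm long, 14 mm wide, reaching from the disc to 89 mm above the bench. The point turns with the knob: its x axis runs along the bar, y across it; the white pointer line lies on the bar's -x end
- valve_knob (a joint): knob angle in rad: 0 at home (against its end stop, where it starts), growing clockwise seen from above; clicks every 0.40 rad, so the third stop is at 1.20 and the fourth at 1.60; end of travel 2.0. A return spring (0.07 N m at home, 0.13 N m at the third stop) drives it all the way home when let go; on top of it each click is a torque ripple of about 0.05 N m: hardest a quarter of the way past a stop, easiest three quarters of the way, just before it drops into the next
- oil_bottle: bystander: loose grey plastic oil bottle, 52 mm diameter, 120 mm tall, standing beyond the work; origin at the centre of its underside
- spanner: bystander: loose steel spanner 180 mm long, lying flat beyond the work; origin under its middle
There are look-alikes about, which are no part of the job. Of the things like the valve, leave any that is brown or purple; of the rest the smaller one is meant.

How it is judged (in metres and radians):
On the way, in this order (a step that is already met when the one before it is completed fails the run):
1. the socket stands home in its own pocket, let go, before the knob is turned (horizontal distance between socket_foot and pocket_middle below 0.005 m and z of socket_foot in the frame of pocket_middle below 0.004 m and angle between socket_mid's own z axis and vertical below 0.08 rad and contact force between the fingers and socket below 0.3 N and value of joint valve_knob below 0.2 rad), for 0.3 s.
2. the knob is held at the third stop (value of joint valve_knob between 1.07 and 1.33 rad and contact force between the fingers and valve above 1.5 N), for 0.4 s.
At the end, for the whole second after the job is handed in: the socket stands in the pocket with two bars, within 5 mm of its centre, its underside within 4 mm of the floor, upright within 0.08 rad and not touched; the fingers press on the knob with more than 1.5 N and hold it still at the third stop, 1.20 rad within 0.13 (all of step 2 and horizontal distance between socket_foot and pocket_middle below 0.005 m and z of socket_foot in the frame of pocket_middle below 0.004 m and angle between socket_mid's own z axis and vertical below 0.08 rad and contact force between the fingers and socket below 0.3 N and velocity of joint valve_knob between -0.2 and 0.2 rad/s); the arm keeps its last pose, push and grip.
It fails at once if the knob was turned past the third stop towards the fourth (beyond 1.42 rad) (value of joint valve_knob above 1.42 rad).
It fails at once if the small socket was disturbed (moved over 25 mm) (distance of small_socket from where it was at the start of the episode above 0.025 m).
It fails at once if the oil bottle was disturbed (moved over 25 mm) (distance of oil_bottle from where it was at the start of the episode above 0.025 m).
It fails at once if the spanner was disturbed (moved over 25 mm) (distance of spanner from where it was at the start of the episode above 0.025 m).
It also fails if it takes over 58 s, if anything falls off the work surface, if the arm or the gripper's body presses on something with over 40 N, if the wrist force passes 120 N, or if a joint passes its speed limit or range.

ROBOT

A 7-joint arm with a two-finger parallel gripper is mounted at the origin on the work surface. World frame = base frame: x ahead of the robot, y to its left, z up, the work surface at z = 0. Lengths are in m, angles in degrees, forces in N, time in s.
With the tool pointing down it reaches from about 0.4 to 0.85 m from the base axis. Payload 10.4 kg.
Tool frame: the origin (TCP) lies at the very end of the fingers, on their centre line; the grasp point (between the pads) lies 19 mm behind it; z points along the fingers, y is the direction in which the jaws open and shut (so a half turn about z gives the same grasp; the last joint's range is limited). The gripper opens to 87 mm and grips with 3 to 60 N. Pads are 19 mm wide; open, the fingers measure 117 mm over their backs; the gripper's body (75 mm by 190 mm) begins 51 mm behind the grasp point.
Start: joints at [72.903, 19.034, -3.707, 83.658, 1.238, 77.344, -5.071], TCP at [0.17, -0.601, 0.223] pointing down, gripper open.
Joint ranges: [-148.97, 148.97], [-28.65, 121.19], [-84.17, 76.75], [9.2, 138.47], [-72.65, 252.65], [3.7, 117.97], [-149.18, 149.18]. Speed limits (degrees/s): [127.2, 127.2, 159.86, 159.86, 180, 180, 180].

INTERFACE

Orientations are given as a 3x3 rotation matrix whose columns are the frame's x, y, z axes.
In Python, from station import ctrl gives the robot as it stands. The module is installed in compiled form; this text tells all that it offers.
- The arm moves only by the tool step_arm, never from a script. Its argument "plan" is a list of rows, each a list of 5 numbers: the closure in counts, from 0 (fully open) to 255 (shut), then the shift along the tool's x, y, z scaled (see below), then the turn about the tool's z scaled (see below). In form: [[jaw, tx, ty, tz, turn], ...]. A call has exactly 8 rows; each row is the pose to reach, as a shift and turn from the pose commanded when the call began, along the tool's axes at that moment, turning the shorter way round; what a row does not reach only later rows make up. The controller multiplies each number of a shift by 120 mm and each number of a turn by pi rad. A row lasts 1/10 s, in which the tool goes at most 50 mm and 8.59 degrees, less where a joint would pass 70% of its speed; a pose out of reach is approached as far as the arm can. A call with a number of a shift or a turn outside -1 to 1 is refused whole. A call with a gripper value outside its range is refused whole. The fingers move at their own pace and stop on an object; "grip_force" is the grip in N (left out, the last holds). Time passes only in rows, so rows that repeat a pose let the fingers close, or fill a call up. It gives the time, the measured TCP pose, the force and the opening at its end, in the units of the state.
- ctrl.sense(): the state, without advancing time (a new reading comes with each control period).
- ctrl.snapshot(name): name is "scene" or "side" or "wrist"; returns a dict with "img" (420x560x3 uint8, red, green, blue), "range_z" (420x560 float32, m along the optical axis (not along the pixel's ray), 0 where there is no reading), "mtx" (3x3 intrinsics, pixels), "R" (3x3) and "t" (3): a world point X has camera coordinates R X + t; the wrist camera has in their place "hand_eye" (4x4, takes a point from camera to tool coordinates, whose origin is the TCP and whose axes are the flange's). Camera axes: x right, y down, z forward; pixel columns grow to the right and rows downward; lengths in m; the calibration is good to about 2 mm. The wrist camera is an equidistant fisheye: a pixel r from the principal point sees the ray r / f radians off the axis. A picture is of the moment at which its call begins: read the wrist's pose just before it.
- ctrl.job_done(): hands the job in, once; it reports no verdict.
The state is a dict: "t": time; "joints": joint angles; "qd": joint speeds; "joint_efforts": joint torques, N m; "position": TCP position; "orientation": TCP orientation; "wrist_force": force on the tool from outside, world axes, zero at the start; "wrist_torque": the same for the moment, N m; "grip_width": finger opening in m.
Only numpy, scipy, OpenCV 4.12 (cv2) and the standard library are available. Lean on these libraries where they do the work, as an engineer would, in place of code of your own. Each camera call takes 0.05 s, during which the arm holds its last target.

## Working session

There is one attempt and no reset: what is moved stays moved. The work goes in short steps, Python scripts to look and compute and a tool call to move; the robot and the scene stay as the last step left them, time stands still between calls to the robot, and variables do not carry over. Pictures are saved under pics/ and viewed, and the job is handed in when it is done.

Besides the shell and the picture viewer there is one more tool, called after "Request:" as a command line: name --pt "numbers of a row" for each row, then --argument value for the rest. step_arm: Moves the arm, as the interface text tells. Shifts and turns lie within -1 to 1; 1 stands for 120 mm of shift or pi rad of turn. Its arguments: {"type":"object","properties":{"plan":{"type":"array"},"grip_force":{"type":"number"}},"required":["plan"]}

```bash
mkdir -p pics; ls; python3 - <<'E'
from station import ctrl
import cv2, numpy as np, pickle
s=ctrl.sense(); print(s)
for n in ("scene","side","wrist"):
    d=ctrl.snapshot(n); pickle.dump(d,open(f"{n}0.pkl","wb"))
    cv2.imwrite(f"pics/{n}0.png",d["img"][:,:,::-1])
    print(n,{k:np.round(v,4).tolist() for k,v in d.items() if k not in("img","range_z")})
E
```

```text
pics
{'t': 0.0, 'joints': array([72.90377126, 19.07228113, -3.7069841 , 83.70814337,  1.23782997,
       77.34473907, -5.07063769]), 'qd': array([ 0.03281361, -0.02736228, -0.04822849, -0.03332576, -0.09068695,
        0.05087678,  0.08551905]), 'joint_efforts': array([-5.45932119e-05, -6.23250532e+01,  2.44673219e-02, -3.89888871e+01,
       -6.14184444e-02,  3.97337589e-02,  1.22168326e-04]), 'position': array([ 0.17006688, -0.60098608,  0.2217328 ]), 'orientation': array([[ 9.62205435e-01,  2.72324204e-01, -4.78015941e-04],
       [ 2.72324613e-01, -9.62204405e-01,  1.40997643e-03],
       [-7.59783358e-05, -1.48686249e-03, -9.99998892e-01]]), 'wrist_force': array([ 0.27876241,  0.52108242, -0.19605533]), 'wrist_torque': array([ 0.00181259, -0.02331587, -0.00788644]), 'grip_width': 0.08698154396849661}
scene {'mtx': [[411.2326, 0.0, 285.5368], [0.0, 411.2326, 209.4525], [0.0, 0.0, 1.0]], 'R': [[0.7086, 0.7055, 0.0101], [0.5865, -0.5809, -0.5644], [-0.3923, 0.4058, -0.8255]], 't': [-0.2905, -0.3072, 1.2777]}
side {'mtx': [[460.2437, 0.0, 279.1594], [0.0, 460.2437, 210.984], [0.0, 0.0, 1.0]], 'R': [[-0.8544, -0.5196, 0.0008], [-0.283, 0.4641, -0.8394], [0.4357, -0.7174, -0.5436]], 't': [0.3879, 0.2299, 1.0095]}
wrist {'mtx': [[325.1923, 0.0, 279.3046], [0.0, 325.1923, 211.5752], [0.0, 0.0, 1.0]], 'hand_eye': [[-0.0005, -0.9703, -0.2419, 0.0654], [1.0, -0.0003, -0.0007, -0.0004], [0.0006, -0.2419, 0.9703, -0.1612], [0.0, 0.0, 0.0, 1.0]]}
```

View pics/scene0.png

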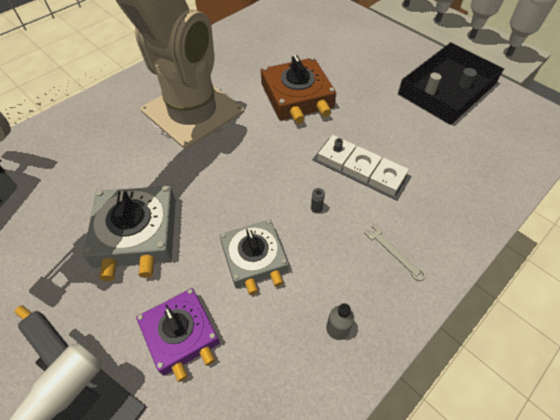

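View pics/side0.png

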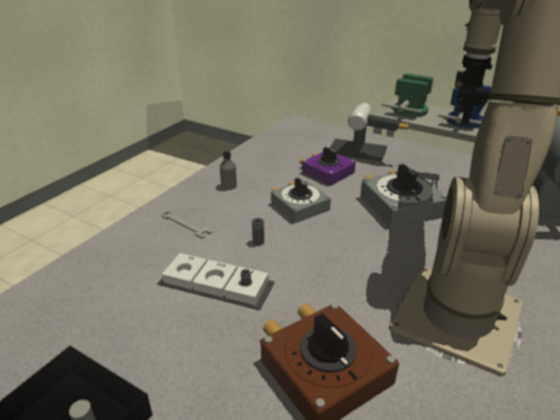

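View pics/wrist0.png

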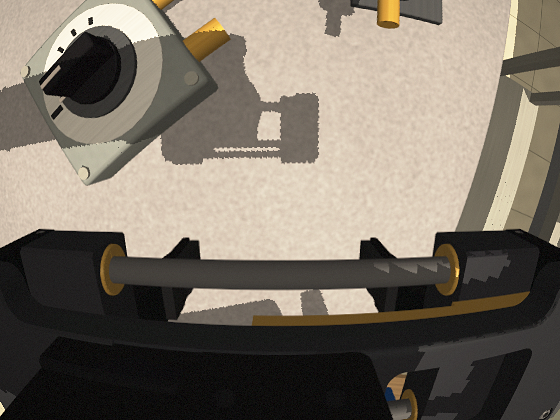

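```bash
cat > h.py <<'E'
import numpy as np,cv2,pickle
def ray(d,u,v):
    K=d["mtx"];c=np.array([(u-K[0,2])/K[0,0],(v-K[1,2])/K[1,1],1.])
    return d["R"].T@c, -d["R"].T@d["t"]
def onplane(d,u,v,z):
    r,o=ray(d,u,v);return o+r*(z-o[2])/r[2]
def depthpt(d,u,v):
    r,o=ray(d,u,v);return o+r*d["range_z"][int(round(v)),int(round(u))]
def proj(d,X):
    c=d["R"]@np.asarray(X)+d["t"];p=d["mtx"]@c;return p[:2]/p[2]
def crop(d,u0,v0,u1,v1,k,name):
    cv2.imwrite(name,cv2.resize(d["img"][v0:v1,u0:u1,::-1],None,fx=k,fy=k,interpolation=cv2.INTER_CUBIC))
E
python3 - <<'E'
from h import *
a=pickle.load(open("scene0.pkl","rb"));b=pickle.load(open("side0.pkl","rb"))
for n,u,v in [("small valve",253,243),("big",127,212),("socket top",318,192),("p1",338,146),("p2",363,160),("p3",389,176),("blocktop",376,168),("bottle",341,325),("spanner",400,255)]:
    print(n,depthpt(a,u,v).round(3))
for n,u,v in [("valve",300,193),("socket",258,222),("p1",246,277),("p2",215,272),("p3",184,267)]: print(n,depthpt(b,u,v).round(3))
crop(a,305,125,415,215,7,"pics/c1.png");crop(a,210,210,300,300,6,"pics/c2.png")
crop(b,155,240,280,310,6,"pics/c3.png")
E
```

```text
small valve [ 0.521 -0.215  0.087]
big [ 0.268 -0.37   0.105]
socket top [0.521 0.001 0.071]
p1 [0.445 0.167 0.054]
p2 [0.507 0.211 0.011]
p3 [0.594 0.215 0.013]
blocktop [0.548 0.219 0.005]
bottle [ 0.78  -0.217  0.083]
spanner [0.758 0.041 0.007]
valve [ 0.499 -0.189  0.063]
socket [0.511 0.011 0.074]
p1 [0.429 0.185 0.055]
p2 [0.527 0.176 0.019]
p3 [0.604 0.199 0.018]
```

View pics/c1.png

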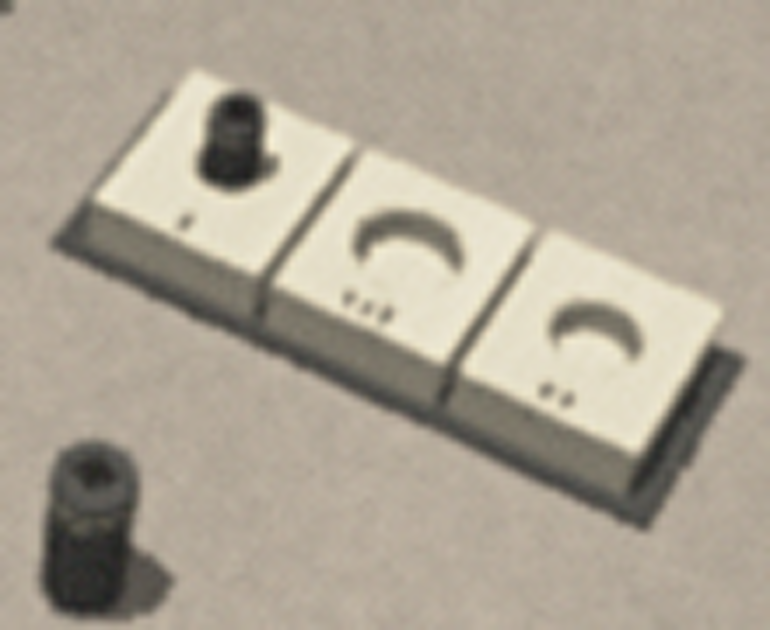

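View pics/c2.png

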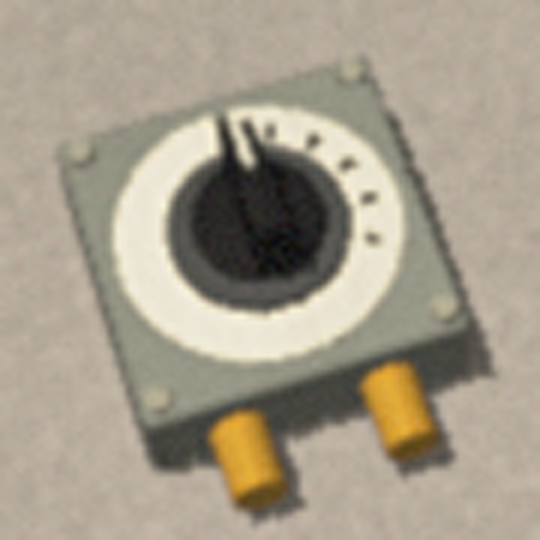

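View pics/c3.png

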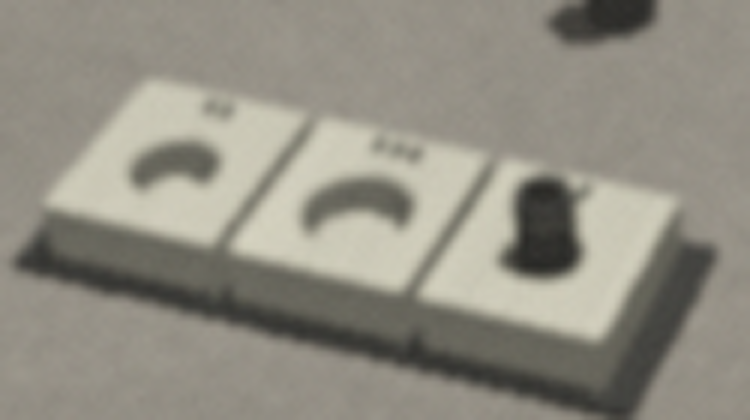

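```bash
python3 - <<'E'
from h import *
a=pickle.load(open("scene0.pkl","rb"));b=pickle.load(open("side0.pkl","rb"))
# socket top
print("socket top",onplane(a,305+95/7,125+475/7,0.07))
c=[(540,232),(722,308),(640,452),(462,360)]
P=[onplane(a,305+x/7,125+y/7,0.032) for x,y in c]; P=np.array(P); print(P.round(3)); print("block c",P.mean(0)); print(np.linalg.norm(np.diff(P,axis=0),axis=1))
c=[(150,78),(308,118),(218,245),(45,203)]
Q=np.array([onplane(b,155+x/6,240+y/6,0.032) for x,y in c]);print(Q.round(3)); print("block c",Q.mean(0))
# valve box top corners
c=[(365,60),(468,320),(145,430),(60,155)]
P=np.array([onplane(a,210+x/6,210+y/6,0.045) for x,y in c]);print(P.round(3),P.mean(0),np.linalg.norm(np.diff(P,axis=0),axis=1))
from station import ctrl
s=ctrl.sense();R=s["orientation"];p=s["position"]
for n,t in [("socket",[0.52,0.0]),("",[0.6,0.2])]:
    d=R.T@(np.array([*t,0.22])-p); print(n,d,d/0.12)
E
```

```text
socket top [0.52269745 0.00137109 0.07      ]
[[0.549 0.237 0.032]
 [0.622 0.256 0.032]
 [0.641 0.177 0.032]
 [0.567 0.164 0.032]]
block c [0.59482238 0.20854199 0.032     ]
[0.07569983 0.08180915 0.07507574]
[[0.636 0.175 0.032]
 [0.563 0.162 0.032]
 [0.544 0.24  0.032]
 [0.618 0.256 0.032]]
block c [0.5903595  0.20825805 0.032     ]
[[ 0.485 -0.127  0.045]
 [ 0.597 -0.18   0.045]
 [ 0.545 -0.297  0.045]
 [ 0.433 -0.243  0.045]] [ 0.5148899  -0.21173146  0.045     ] [0.12388014 0.12725481 0.12419964]
socket [ 0.50036196 -0.48311125  0.00242499] [ 4.169683   -4.02592712  0.02020823]
 [ 0.63179996 -0.65376887  0.0025987 ] [ 5.2649997  -5.44807389  0.02165584]
```

Request:
step_arm --pt "0 0.88 -1 0 0" --pt "0 0.88 -1 0 0" --pt "0 0.88 -1 0 0" --pt "0 0.88 -1 0 0" --pt "0 0.88 -1 0 0" --pt "0 0.88 -1 0 0" --pt "0 0.88 -1 0 0" --pt "0 0.88 -1 0 0"

```text
t: 0.95
position: [0.2382, -0.4582, 0.2222]
orientation: [[0.963, 0.27, -0.0], [0.27, -0.963, 0.0], [-0.0, -0.0, -1.0]]
wrist_force: [0.2, -0.3, -0.3]
grip_width: 0.0868
```

Request:
step_arm --pt "0 0.88 -1 0 0" --pt "0 0.88 -1 0 0" --pt "0 0.88 -1 0 0" --pt "0 0.88 -1 0 0" --pt "0 0.88 -1 0 0" --pt "0 0.88 -1 0 0" --pt "0 0.88 -1 0 0" --pt "0 0.88 -1 0 0"

```text
t: 1.75
position: [0.3074, -0.3141, 0.2223]
orientation: [[0.963, 0.27, -0.0], [0.27, -0.963, 0.0], [-0.0, -0.0, -1.0]]
wrist_force: [0.5, 1.1, 0.8]
grip_width: 0.0869
```

Request:
step_arm --pt "0 0.88 -1 0 0" --pt "0 0.88 -1 0 0" --pt "0 0.88 -1 0 0" --pt "0 0.88 -1 0 0" --pt "0 0.88 -1 0 0" --pt "0 0.88 -1 0 0" --pt "0 0.88 -1 0 0" --pt "0 0.88 -1 0 0"

```text
t: 2.55
position: [0.3765, -0.17, 0.2224]
orientation: [[0.963, 0.27, -0.0], [0.27, -0.963, 0.0], [-0.0, -0.0, -1.0]]
wrist_force: [-0.4, 0.3, 0.1]
grip_width: 0.0872
```

Request:
step_arm --pt "0 0.88 -1 0 0" --pt "0 0.88 -1 0 0" --pt "0 0.88 -1 0 0" --pt "0 0.88 -1 0 0" --pt "0 0.88 -1 0 0" --pt "0 0.88 -1 0 0" --pt "0 0.88 -1 0 0" --pt "0 0.88 -1 0 0"

```text
t: 3.35
position: [0.4456, -0.026, 0.2225]
orientation: [[0.963, 0.27, -0.0], [0.27, -0.963, -0.0], [-0.0, 0.0, -1.0]]
wrist_force: [-0.1, -0.6, -0.6]
grip_width: 0.087
```

```bash
cat >> h.py <<'E'
def wsnap(name):
    from station import ctrl
    s=ctrl.sense();d=ctrl.snapshot("wrist");d["Rt"]=s["orientation"];d["pt"]=s["position"];d["s"]=s
    pickle.dump(d,open(name+".pkl","wb"));cv2.imwrite(f"pics/{name}.png",d["img"][:,:,::-1]);return d
def wray(d,u,v):
    K=d["mtx"];x=np.array([u-K[0,2],v-K[1,2]]);r=np.hypot(*x);th=r/K[0,0]
    c=np.array([*(x/max(r,1e-9)*np.sin(th)),np.cos(th)]);H=d["hand_eye"]
    return d["Rt"]@(H[:3,:3]@c), d["pt"]+d["Rt"]@H[:3,3]
def wplane(d,u,v,z):
    r,o=wray(d,u,v);return o+r*(z-o[2])/r[2]
def wproj(d,X):
    H=d["hand_eye"];c=np.linalg.inv(H)@np.array([*(d["Rt"].T@(np.asarray(X)-d["pt"])),1.]);c=c[:3]
    th=np.arctan2(np.hypot(c[0],c[1]),c[2]);K=d["mtx"];q=c[:2]/max(np.hypot(*c[:2]),1e-9)*th*K[0,0];return q+K[:2,2]
E
python3 - <<'E'
from h import *
d=wsnap("w1"); print(d["pt"],wproj(d,[.5227,.0014,.07]))
E
```

```text
[ 0.4456016  -0.02598545  0.22248822] [273.97205336 115.28345395]
```

View pics/w1.png

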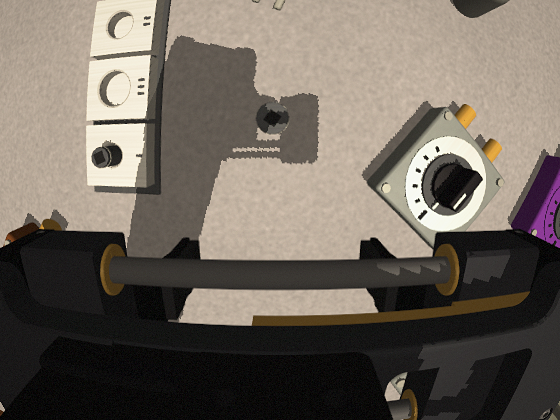

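```bash
python3 - <<'E'
from h import *
d=pickle.load(open("w1.pkl","rb"))
A=cv2.resize(d["img"][85:150,240:305,::-1],None,fx=6,fy=6,interpolation=cv2.INTER_CUBIC)
B=cv2.resize(d["img"][0:65,85:150,::-1],None,fx=6,fy=6,interpolation=cv2.INTER_CUBIC)
cv2.imwrite("pics/c4.png",np.hstack([A,B]))
E
```

```text
(no output)
```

View pics/c4.png

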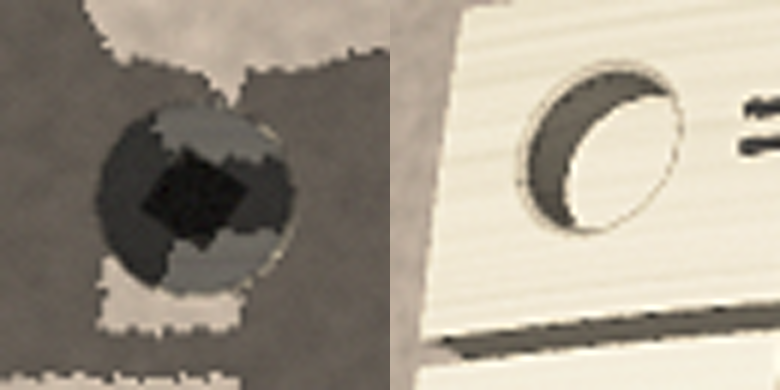

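```bash
python3 - <<'E'
from h import *
d=pickle.load(open("w1.pkl","rb"))
X=wplane(d,272.0,117.8,.07); print("socket",X, "diam px", np.linalg.norm(wplane(d,240+96/6,117.8,.07)-wplane(d,240+290/6,117.8,.07)))
print("pocket",wplane(d,120,24.4,.032))
R=d["Rt"];dd=R.T@(np.array([X[0],X[1],0.031])-d["pt"]);print(dd*1000,dd/.12)
E
```

```text
socket [0.51985693 0.00255732 0.07      ] diam px 0.030827026743594298
pocket [0.59238082 0.21065964 0.032     ]
[ 79.24548294  -7.51819995 191.46778258] [ 0.66037902 -0.06265167  1.59556485]
```

Request:
step_arm --pt "0 0.66 -0.062 0.3 0" --pt "0 0.66 -0.062 0.3 0" --pt "0 0.66 -0.062 0.6 0" --pt "0 0.66 -0.062 0.9 0" --pt "0 0.66 -0.062 0.9 0" --pt "0 0.66 -0.062 0.9 0" --pt "0 0.66 -0.062 0.9 0" --pt "0 0.66 -0.062 0.9 0"

```text
t: 4.2
position: [0.5212, 0.004, 0.1165]
orientation: [[0.962, 0.272, 0.003], [0.272, -0.962, -0.001], [0.003, 0.002, -1.0]]
wrist_force: [-0.1, 0.2, 0.3]
grip_width: 0.0871
```

```bash
python3 - <<'E'
from h import *
d=wsnap("w2"); print(d["pt"],wproj(d,[.5199,.0026,.07]))
E
```

```text
[0.52119608 0.00395695 0.11649675] [281.3882332  233.77909368]
```

View pics/w2.png

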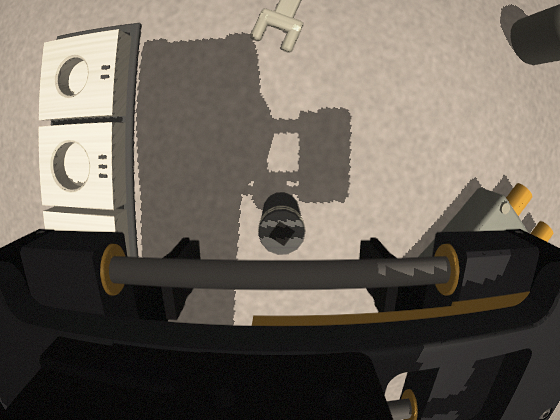

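```bash
python3 - <<'E'
from h import *
d=pickle.load(open("w2.pkl","rb"))
A=cv2.resize(d["img"][180:260,240:320,::-1],None,fx=5,fy=5,interpolation=cv2.INTER_CUBIC)
B=cv2.resize(d["img"][36:116,32:112,::-1],None,fx=5,fy=5,interpolation=cv2.INTER_CUBIC)
cv2.imwrite("pics/c5.png",np.hstack([A,B]))
E
```

```text
(no output)
```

View pics/c5.png

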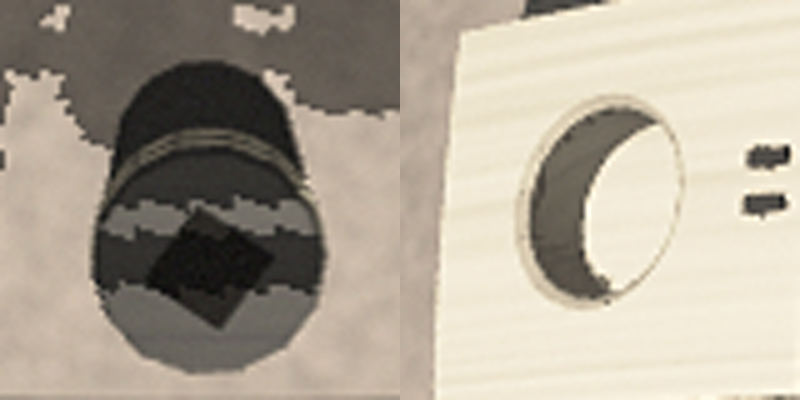

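```bash
python3 - <<'E'
from h import *
from station import ctrl
d=pickle.load(open("w2.pkl","rb"))
X=wplane(d,281.6,232,.07);print("socket",X); print("pocket",wplane(d,71.9,75.7,.032))
s=ctrl.sense();p=s["position"];R=s["orientation"];print(p)
dd=R.T@(np.array([*X[:2],0.031])-p);print(dd*1000,dd/.12)
E
```

```text
socket [0.5211425  0.00280541 0.07      ]
pocket [0.59300781 0.2106909  0.032     ]
[0.52102923 0.00400092 0.11619535]
[-0.41611213  1.05736579 85.19623828] [-0.0034676   0.00881138  0.70996865]
```

Request:
step_arm --pt "0 0.01 0 0.35 0" --pt "0 0.01 0 0.6 0" --pt "0 0.01 0 0.7 0" --pt "0 0.01 0 0.7 0" --pt "0 0.01 0 0.7 0" --pt "255 0.01 0 0.7 0" --pt "255 0.01 0 0.7 0" --pt "255 0.01 0 0.7 0" --grip_force 30

```text
t: 5.05
position: [0.5218, 0.0044, 0.0313]
orientation: [[0.962, 0.272, 0.001], [0.272, -0.962, -0.0], [0.001, 0.001, -1.0]]
wrist_force: [-0.2, 0.3, 0.2]
grip_width: 0.071
```

Request:
step_arm --pt "255 0 0 0 0" --pt "255 0 0 0 0" --pt "255 0 0 0 0" --pt "255 0 0 0 0" --pt "255 0 0 0 0" --pt "255 0 0 0 0" --pt "255 0 0 0 0" --pt "255 0 0 0 0"

```text
t: 5.85
position: [0.5214, 0.0043, 0.0306]
orientation: [[0.962, 0.272, 0.0], [0.272, -0.962, -0.0], [0.0, 0.0, -1.0]]
wrist_force: [0.7, -1.9, 1.7]
grip_width: 0.0316
```

Request:
step_arm --pt "255 0 0 -0.35 0" --pt "255 0 0 -0.6 0" --pt "255 0.1 -0.4 -0.6 0" --pt "255 0.2 -0.75 -0.6 0" --pt "255 0.2 -0.75 -0.6 0" --pt "255 0.2 -0.75 -0.6 0" --pt "255 0.2 -0.75 -0.6 0" --pt "255 0.2 -0.75 -0.6 0"

```text
t: 6.65
position: [0.5198, 0.0964, 0.1022]
orientation: [[0.963, 0.271, -0.001], [0.271, -0.963, -0.001], [-0.001, 0.0, -1.0]]
wrist_force: [0.3, 0.2, -1.7]
grip_width: 0.0313
```

Request:
step_arm --pt "255 0.1 -0.4 0 0" --pt "255 0.2 -0.75 0 0" --pt "255 0.2 -0.75 0 0" --pt "255 0.2 -0.75 0 0" --pt "255 0.2 -0.75 0 0" --pt "255 0.2 -0.75 0 0" --pt "255 0.2 -0.75 0 0" --pt "255 0.2 -0.75 0 0"

```text
t: 7.45
position: [0.5187, 0.19, 0.1025]
orientation: [[0.963, 0.271, 0.0], [0.271, -0.963, -0.0], [0.0, 0.0, -1.0]]
wrist_force: [-1.2, 0.9, -2.5]
grip_width: 0.0311
```

```bash
python3 - <<'E'
from h import *
d=wsnap("w3"); p=d["pt"]; print(p,d["s"]["grip_width"],wproj(d,[.593,.2107,.032]),wproj(d,[p[0],p[1],p[2]+.0394]))
E
```

```text
[0.51867872 0.19001365 0.10254628] 0.031088227067727944 [280.3133151  115.64563513] [280.44376908 292.33291121]
```

View pics/w3.png

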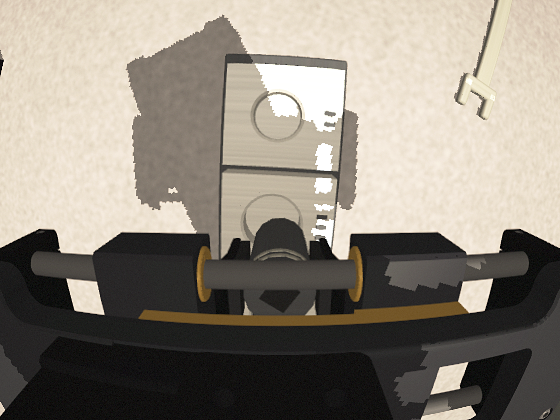

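```bash
python3 - <<'E'
from h import *
d=pickle.load(open("w3.pkl","rb"))
A=cv2.resize(d["img"][45:185,210:360,::-1],None,fx=5,fy=5,interpolation=cv2.INTER_CUBIC)
cv2.imwrite("pics/c6.png",cv2.resize(d["img"][78:158,240:320,::-1],None,fx=7,fy=7,interpolation=cv2.INTER_CUBIC));cv2.imwrite("pics/c7.png",cv2.resize(d["img"][205:325,220:340,::-1],None,fx=5,fy=5,interpolation=cv2.INTER_CUBIC))
E
```

```text
(no output)
```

View pics/c6.png

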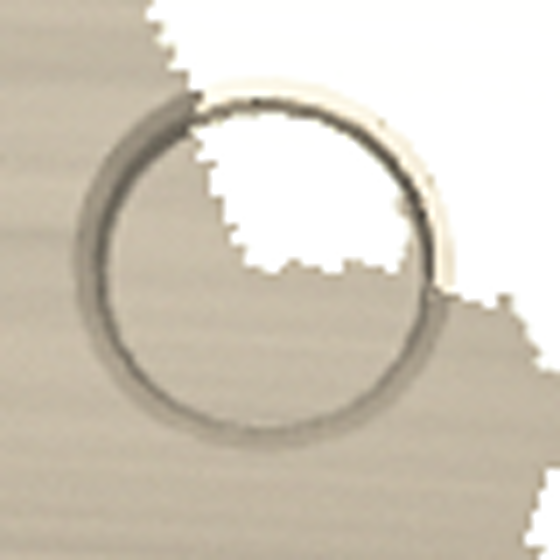

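View pics/c7.png

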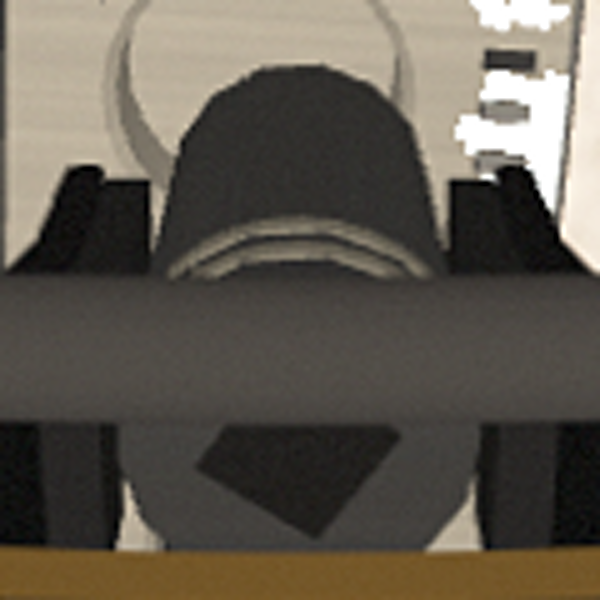

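```bash
python3 - <<'E'
from h import *
d=pickle.load(open("w3.pkl","rb"));R=d["Rt"];p=d["pt"]
P=wplane(d,277.6,115.1,.032);print("pocket",P, np.linalg.norm(wplane(d,240+77/7,115,.032)-wplane(d,240+455/7,115,.032)))
for row in (217,217.6,218.2):
    F=wplane(d,279.7,row,p[2]-.0306);print("foot rel tool",R.T@(F-p)*1000-[16,0,0])
print((R.T@(P-p)*1000))
E
```

```text
pocket [0.59285929 0.21264254 0.032     ] 0.038058594194176856
foot rel tool [-1.84111898 -0.2605145  30.60050041]
foot rel tool [-2.22042619 -0.26057793 30.60048445]
foot rel tool [-2.60011007 -0.26064087 30.60046848]
[77.53436161 -1.6955659  70.54891467]
```

Request:
step_arm --pt "255 0.35 -0.012 0 0" --pt "255 0.66 -0.012 0 0" --pt "255 0.66 -0.012 0 0" --pt "255 0.66 -0.012 0.15 0" --pt "255 0.66 -0.012 0.27 0" --pt "255 0.66 -0.012 0.27 0" --pt "255 0.66 -0.012 0.27 0" --pt "255 0.66 -0.012 0.27 0"

```text
t: 8.3
position: [0.5943, 0.2138, 0.0707]
orientation: [[0.962, 0.272, 0.001], [0.272, -0.962, -0.0], [0.001, 0.0, -1.0]]
wrist_force: [-0.6, 0.6, -2.3]
grip_width: 0.0314
```

```bash
python3 - <<'E'
from h import *
from station import ctrl
d=wsnap("w4"); p=d["pt"]; print(p,d["s"]["wrist_force"])
cv2.imwrite("pics/c8.png",cv2.resize(d["img"][165:325,180:380,::-1],None,fx=4,fy=4,interpolation=cv2.INTER_CUBIC))
print(d["Rt"].T@([.5929,.2126,.032]-p)*1000)
for n in("scene","side"):
    a=ctrl.snapshot(n);pickle.dump(a,open(n+"4.pkl","wb"));u,v=proj(a,[.593,.211,.04]).astype(int);crop(a,u-40,v-50,u+40,v+30,7,f"pics/{n}4.png")
E
```

```text
[0.59431066 0.21375789 0.0707132 ] [-0.55373995  0.55023864 -2.28890197]
[-1.70191881  0.72081796 38.71210087]
```

View pics/c8.png

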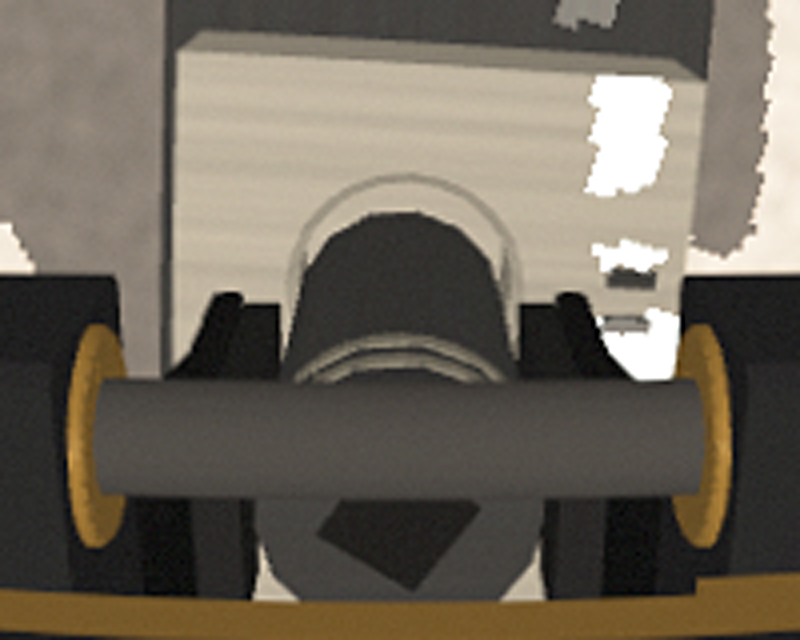

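View pics/scene4.png

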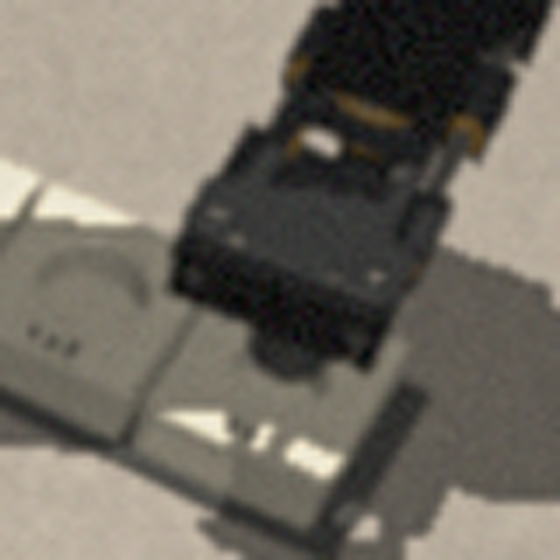

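View pics/side4.png

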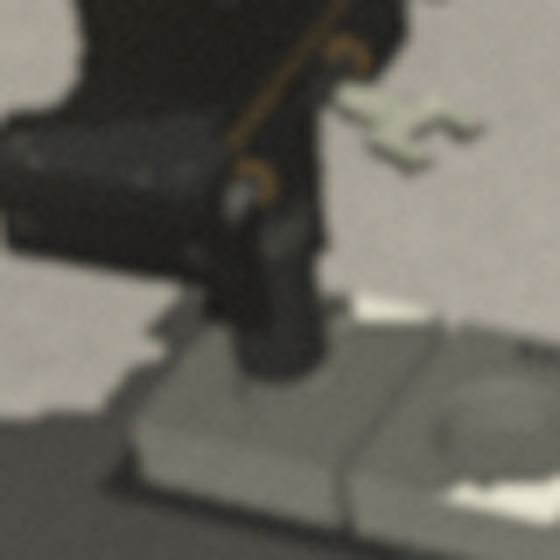

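```bash
python3 - <<'E'
from h import *
d=pickle.load(open("w4.pkl","rb"));R=d["Rt"];p=d["pt"]
f=R.T@(wplane(d,180+401/4-.4,165+212/4-.4,p[2]-.0306)-p)*1000-[15.9,0,0]
q=R.T@(wplane(d,180+404/4-.4,165+174/4-.4,.032)-p)*1000-[19.3,0,0]
print(f,q,q-f)
E
```

```text
[-2.12310949 -0.16922318 30.61036517] [-1.49049974  0.31312393 38.72672762] [0.63260975 0.48234711 8.11636246]
```

Request:
step_arm --pt "255 0.004 0.003 0.03 0" --pt "255 0.004 0.003 0.06 0" --pt "255 0.004 0.003 0.09 0" --pt "255 0.004 0.003 0.11 0" --pt "255 0.004 0.003 0.13 0" --pt "255 0.004 0.003 0.13 0" --pt "255 0.004 0.003 0.13 0" --pt "255 0.004 0.003 0.13 0"

```text
t: 9.25
position: [0.5949, 0.2136, 0.0547]
orientation: [[0.962, 0.272, 0.0], [0.272, -0.962, 0.0], [0.0, 0.0, -1.0]]
wrist_force: [-0.2, 0.3, -2.1]
grip_width: 0.0315
```

Request:
step_arm --pt "255 0 0 0.03 0" --pt "255 0 0 0.06 0" --pt "255 0 0 0.08 0" --pt "255 0 0 0.09 0" --pt "255 0 0 0.1 0" --pt "255 0 0 0.1 0" --pt "255 0 0 0.1 0" --pt "255 0 0 0.1 0"

```text
t: 10.05
position: [0.5949, 0.2136, 0.0427]
orientation: [[0.962, 0.272, 0.0], [0.272, -0.962, -0.0], [0.0, 0.0, -1.0]]
wrist_force: [0.2, -0.7, 0.8]
grip_width: 0.0314
```

Request:
step_arm --pt "120 0 0 0 0" --pt "100 0 0 0 0" --pt "60 0 0 0 0" --pt "0 0 0 0 0" --pt "0 0 0 -0.25 0" --pt "0 0 0 -0.6 0" --pt "0 0 0 -0.9 0" --pt "0 0 0 -0.9 0"

```text
t: 10.85
position: [0.5971, 0.2151, 0.1562]
orientation: [[0.962, 0.272, 0.008], [0.272, -0.962, 0.003], [0.008, -0.001, -1.0]]
wrist_force: [0.4, 1.0, -0.0]
grip_width: 0.0843
```

Request:
step_arm --pt "0 -0.35 0 0 0" --pt "0 -0.65 0 -0.1 0" --pt "0 -0.65 0.4 -0.1 0" --pt "0 -0.65 0.4 -0.1 0" --pt "0 -0.65 0.4 -0.1 0" --pt "0 -0.65 0.4 -0.1 0" --pt "0 -0.65 0.4 -0.1 0" --pt "0 -0.65 0.4 -0.1 0"

```text
t: 11.65
position: [0.5326, 0.1471, 0.1624]
orientation: [[0.962, 0.274, -0.0], [0.274, -0.962, 0.0], [-0.0, -0.0, -1.0]]
wrist_force: [0.0, -0.2, -0.9]
grip_width: 0.0871
```

```bash
python3 - <<'E'
from h import *
from station import ctrl
d=wsnap("w5"); p=d["pt"]; print(p,wproj(d,[.5929,.2126,.082]),wproj(d,[.515,-.212,.089]))
a=ctrl.snapshot("scene");pickle.dump(a,open("scene5.pkl","wb"));u,v=proj(a,[.593,.211,.06]).astype(int);crop(a,u-40,v-40,u+40,v+40,7,"pics/scene5.png")
E
```

```text
[0.53262143 0.14705966 0.16235158] [217.32518387 119.09121208] [564.14246847 310.44563136]
```

View pics/w5.png

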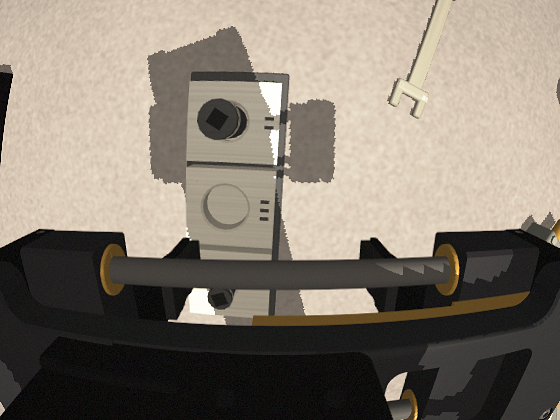

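View pics/scene5.png

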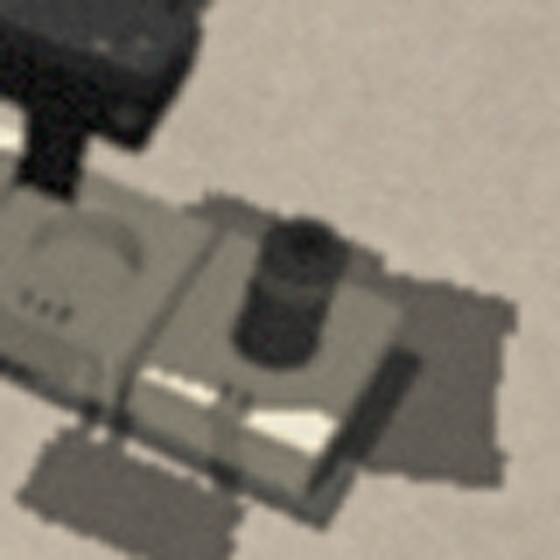

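```bash
python3 - <<'E'
from h import *
d=pickle.load(open("w5.pkl","rb"))
rz=d["range_z"]
def pt(u,v):
    r,o=wray(d,u,v);H=d["hand_eye"];ax=d["Rt"]@H[:3,2];return o+r*rz[v,u]/(r@ax)
for u,v in [(205,112),(230,126),(222,106),(212,131),(200,120),(200,150),(260,85),(225,205)]: print(u,v,pt(u,v).round(4))
a=pickle.load(open("scene5.pkl","rb"))
m=cv2.absdiff(a["img"],a["img"])
# next: hover view of valve
from station import ctrl
s=ctrl.sense();R=s["orientation"];p=s["position"];V=np.array([.515,-.212,.2]);print(R.T@(V-p)*1000)
E
```

```text
205 112 [0.5959 0.2231 0.0825]
230 126 [0.5902 0.2021 0.081 ]
222 106 [0.6033 0.2118 0.082 ]
212 131 [0.5832 0.2144 0.0812]
200 120 [0.5891 0.2256 0.081 ]
200 150 [0.5611 0.2311 0.031 ]
260 85 [0.6319 0.1937 0.0306]
225 205 [0.512  0.1981 0.0109]
[-115.05923301  340.22232485  -37.64434919]
```

Request:
step_arm --pt "0 -0.53 0.95 -0.15 0" --pt "0 -0.53 0.95 -0.15 0" --pt "0 -0.53 0.95 -0.15 0" --pt "0 -0.53 0.95 -0.15 0" --pt "0 -0.53 0.95 -0.15 0" --pt "0 -0.53 0.95 -0.15 0" --pt "0 -0.53 0.95 -0.15 0" --pt "0 -0.53 0.95 -0.15 0"

```text
t: 12.55
position: [0.5027, 0.0202, 0.1804]
orientation: [[0.962, 0.274, -0.0], [0.274, -0.962, 0.0], [-0.0, -0.0, -1.0]]
wrist_force: [-0.4, 0.1, 0.8]
grip_width: 0.0875
```

Request:
step_arm --pt "0 -0.53 0.95 -0.1 0" --pt "0 -0.53 0.95 -0.1 0" --pt "0 -0.53 0.95 -0.1 0" --pt "0 -0.53 0.95 -0.1 0" --pt "0 -0.53 0.95 -0.1 0" --pt "0 -0.53 0.95 -0.1 0" --pt "0 -0.53 0.95 -0.1 0" --pt "0 -0.53 0.95 -0.1 0"

```text
t: 13.35
position: [0.4728, -0.1068, 0.1925]
orientation: [[0.962, 0.274, -0.0], [0.274, -0.962, 0.0], [-0.0, -0.0, -1.0]]
wrist_force: [0.1, -0.7, 0.8]
grip_width: 0.0873
```

Request:
step_arm --pt "0 -0.53 0.95 0 0" --pt "0 -0.53 0.95 0 0" --pt "0 -0.53 0.95 0 0" --pt "0 -0.53 0.95 0 0" --pt "0 -0.53 0.95 0 0" --pt "0 -0.53 0.95 0 0" --pt "0 -0.53 0.95 0 0" --pt "0 -0.53 0.95 0 0"

```text
t: 14.15
position: [0.4428, -0.234, 0.1927]
orientation: [[0.962, 0.274, 0.0], [0.274, -0.962, -0.0], [0.0, 0.0, -1.0]]
wrist_force: [0.7, -0.4, 0.3]
grip_width: 0.087
```

```bash
python3 - <<'E'
from h import *
d=wsnap("w6"); p=d["pt"]; print(p,d["s"]["joints"].round(1))
u,v=wproj(d,[.515,-.212,.06]).astype(int);print(u,v)
v0=max(v-75,0);u0=u-75;print(u0,v0)
cv2.imwrite("pics/c9.png",cv2.resize(d["img"][v0:v0+150,u0:u0+150,::-1],None,fx=4,fy=4,interpolation=cv2.INTER_CUBIC))
E
```

```text
[ 0.44277663 -0.23395037  0.19265124] [ 54.3   6.9 -33.7 103.    4.1  71.2 -54.6]
278 120
203 45
```

View pics/c9.png

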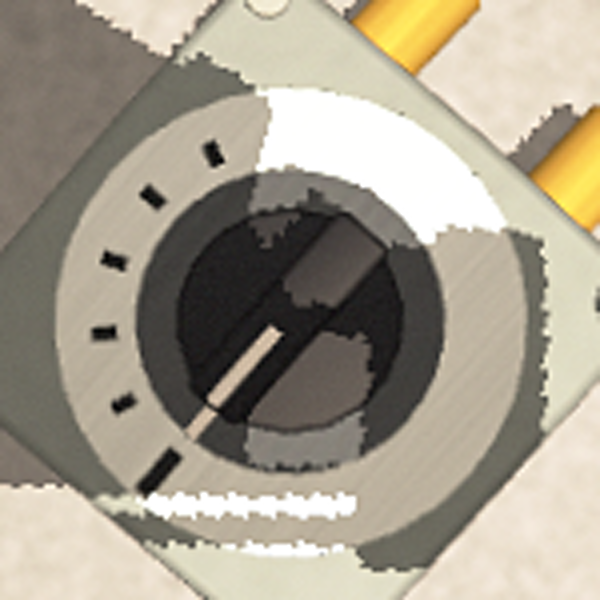

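```bash
python3 - <<'E'
from h import *
d=pickle.load(open("w6.pkl","rb"))
f=lambda x,y,z: wplane(d,203+(x+.5)/4-.5,45+(y+.5)/4-.5,z)
R=d["Rt"];p=d["pt"]
def ang(A,B): v=R.T@(B-A);return np.degrees(np.arctan2(v[1],v[0]))
c=[(345,212),(388,250),(237,424),(190,385)]
P=np.array([f(*q,.089) for q in c]);print("bar c",P.mean(0),np.linalg.norm(np.diff(P,axis=0),axis=1))
print("bar angs",ang(P[3],P[0]),ang(P[2],P[1]))
print("pointer",ang(f(188,437,.089),f(278,330,.089)), ang(f(205,410,.089),f(278,330,.089)))
D=f(290,320.5,.052);r=f(291.5,321,.045);print("disc",D,"ring",r,f(290.5,321,.059))
print("home",ang(f(160,471,.046),r))
for q in [(124,403),(104,333),(114,261),(152,197),(213,153)]: print(ang(f(*q,.046),r),end=" ")
print(R.T@(D-p)*1000)
E
```

```text
bar c [ 0.51102382 -0.21040462  0.089     ] [0.01159767 0.04682933 0.01246037]
bar angs 41.694258028067566 40.64290972241625
pointer 40.30272928365849 42.543384131324416
disc [ 0.51108081 -0.20996797  0.052     ] ring [ 0.51119085 -0.21020727  0.045     ] [ 0.51087337 -0.21023873  0.059     ]
home 41.51310886660972
64.41078490378737 87.1460158518096 109.68642353113042 132.60046329793414 155.5818528368803 [ 72.24669245  -4.37841396 140.65785392]
```

Request:
step_arm --pt "0 0.3 -0.018 0 -0.045" --pt "0 0.6 -0.036 0 -0.09" --pt "0 0.6 -0.036 0.1 -0.14" --pt "0 0.6 -0.036 0.2 -0.185" --pt "0 0.6 -0.036 0.3 -0.23" --pt "0 0.6 -0.036 0.3 -0.275" --pt "0 0.6 -0.036 0.3 -0.32" --pt "0 0.6 -0.036 0.3 -0.36"

```text
t: 15.0
position: [0.5106, -0.2108, 0.1565]
orientation: [[0.157, 0.988, -0.0], [0.988, -0.157, 0.0], [0.0, -0.0, -1.0]]
wrist_force: [0.4, 0.2, -0.6]
grip_width: 0.0867
```

Request:
step_arm --pt "0 0 0 0 -0.045" --pt "0 0 0 0 -0.09" --pt "0 0 0 0 -0.135" --pt "0 0 0 0 -0.18" --pt "0 0 0 0 -0.225" --pt "0 0 0 0 -0.27" --pt "0 0 0 0 -0.315" --pt "0 0 0 0 -0.36"

```text
t: 15.8
position: [0.5106, -0.2109, 0.1566]
orientation: [[-0.827, 0.563, 0.0], [0.563, 0.827, -0.0], [-0.0, -0.0, -1.0]]
wrist_force: [-0.1, -0.2, -0.4]
grip_width: 0.087
```

Request:
step_arm --pt "0 0 0 0 -0.04" --pt "0 0 0 0 -0.051" --pt "0 0 0 0 -0.051" --pt "0 0 0 0 -0.051" --pt "0 0 0 0 -0.051" --pt "0 0 0 0 -0.051" --pt "0 0 0 0 -0.051" --pt "0 0 0 0 -0.051"

```text
t: 16.6
position: [0.5105, -0.2111, 0.1566]
orientation: [[-0.903, 0.429, 0.0], [0.429, 0.903, -0.0], [-0.0, -0.0, -1.0]]
wrist_force: [0.9, -0.3, 0.1]
grip_width: 0.087
```

```bash
python3 - <<'E'
from h import *
d=wsnap("w7"); p=d["pt"]; print(p,d["s"]["joints"].round(1),wproj(d,[.511,-.210,.089]))
R=d["Rt"]; R0=pickle.load(open("w6.pkl","rb"))["Rt"]; v=R0.T@R[:,0]; print("turned",np.degrees(np.arctan2(v[1],v[0])))
print(R.T@([.511,-.210,.062]-p)*1000)
E
```

```text
[ 0.51052    -0.21114133  0.15659212] [ 63.6  21.3 -55.2  97.6  18.4  70.9  68.7] [280.82233442 223.71718942]
turned -138.66926181319192
[7.00840329e-02 1.24882544e+00 9.45919501e+01]
```

View pics/w7.png

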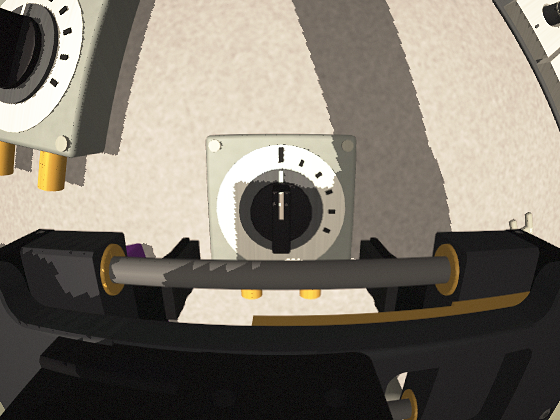

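Request:
step_arm --pt "0 0 0.011 0.2 0" --pt "0 0 0.011 0.4 0" --pt "0 0 0.011 0.55 0" --pt "0 0 0.011 0.68 0" --pt "0 0 0.011 0.75 0" --pt "0 0 0.011 0.785 0" --pt "0 0 0.011 0.785 0" --pt "0 0 0.011 0.785 0"

```text
t: 17.45
position: [0.5115, -0.2101, 0.063]
orientation: [[-0.903, 0.429, 0.001], [0.429, 0.903, -0.0], [-0.001, -0.0, -1.0]]
wrist_force: [-0.4, 0.2, -0.8]
grip_width: 0.0871
```

Request:
step_arm --pt "160 0 0 0 0" --pt "200 0 0 0 0" --pt "255 0 0 0 0" --pt "255 0 0 0 0" --pt "255 0 0 0 0" --pt "255 0 0 0 0" --pt "255 0 0 0 0" --pt "255 0 0 0 0" --grip_force 50

```text
t: 18.25
position: [0.511, -0.21, 0.0623]
orientation: [[-0.903, 0.429, 0.0], [0.429, 0.903, -0.0], [-0.0, -0.0, -1.0]]
wrist_force: [-0.9, 0.0, -1.0]
grip_width: 0.031
```

```bash
python3 - <<'E'
from h import *
d=wsnap("w8"); s=d["s"]; print(s)
E
```

```text
{'t': 18.25, 'joints': array([ 60.1746787 ,  27.59686622, -51.77944715, 102.77348575,
        24.44067503,  61.60983369,  64.18547658]), 'qd': array([-0.02842165,  0.04146563,  0.01926298,  0.03818413, -0.03729342,
        0.10812217,  0.00171856]), 'joint_efforts': array([ 2.09075115e-03, -5.21218264e+01, -1.33917055e+01, -3.19782007e+01,
        1.45643583e-02,  8.70193960e-02, -2.58612170e-05]), 'position': array([ 0.51104982, -0.20996141,  0.06234939]), 'orientation': array([[-9.03181414e-01,  4.29259052e-01,  1.93997293e-05],
       [ 4.29259050e-01,  9.03181413e-01, -5.40609230e-05],
       [-4.07276155e-05, -4.04993115e-05, -9.99999998e-01]]), 'wrist_force': array([-0.87468201,  0.01911681, -1.04971948]), 'wrist_torque': array([ 0.01819122, -0.1014031 , -0.04300197]), 'grip_width': 0.030979189450063567}
```

View pics/w8.png

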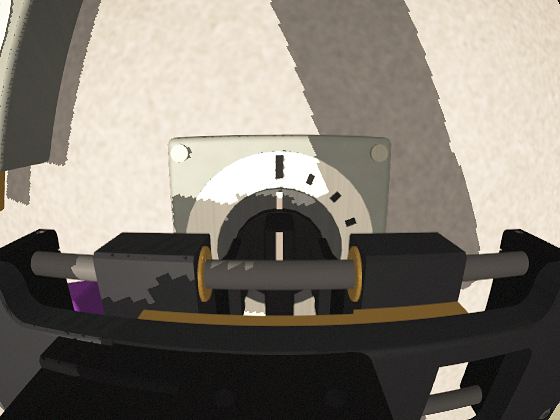

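Still closing (31 mm, the bar is 14 mm); the jaws straddle the bar with the pointer at col 280.

Request:
step_arm --pt "255 0 0 0 0" --pt "255 0 0 0 0" --pt "255 0 0 0 0" --pt "255 0 0 0 0" --pt "255 0 0 0 0" --pt "255 0 0 0 0" --pt "255 0 0 0 0" --pt "255 0 0 0 0" --grip_force 50

```text
t: 19.1
position: [0.511, -0.21, 0.0624]
orientation: [[-0.903, 0.429, 0.0], [0.429, 0.903, -0.0], [-0.0, -0.0, -1.0]]
wrist_force: [-0.0, -0.2, -0.1]
grip_width: 0.0139
```

```bash
python3 - <<'E'
from h import *
d=wsnap("w9"); s=d["s"]; print(s["position"],s["wrist_force"],s["wrist_torque"],s["grip_width"])
cv2.imwrite("pics/c10.png",cv2.resize(d["img"][130:270,180:380,::-1],None,fx=4,fy=4,interpolation=cv2.INTER_CUBIC))
E
```

```text
[ 0.51104472 -0.21001163  0.0623617 ] [-0.0299182  -0.16420689 -0.13089843] [-0.03110774 -0.04822012  0.05723382] 0.013892435650086049
```

View pics/c10.png

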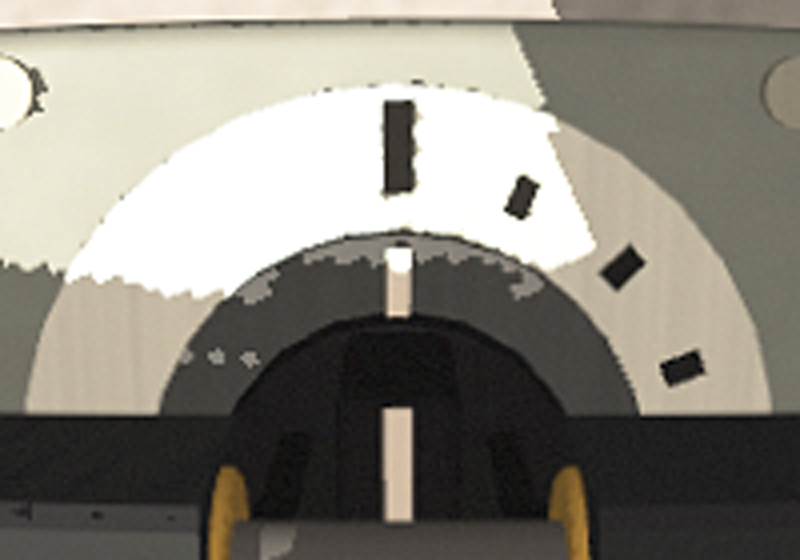

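Request:
step_arm --pt "255 0 0 0 0.03" --pt "255 0 0 0 0.06" --pt "255 0 0 0 0.09" --pt "255 0 0 0 0.12" --pt "255 0 0 0 0.15" --pt "255 0 0 0 0.18" --pt "255 0 0 0 0.21" --pt "255 0 0 0 0.23"

```text
t: 19.95
position: [0.5113, -0.2097, 0.0623]
orientation: [[-0.391, 0.921, 0.001], [0.921, 0.391, 0.0], [-0.0, 0.001, -1.0]]
wrist_force: [1.1, 1.0, -0.6]
grip_width: 0.0139
```

```bash
python3 - <<'E'
from h import *
d=wsnap("w10"); s=d["s"]; print(s["position"],s["wrist_force"],s["wrist_torque"],s["grip_width"],s["joints"].round(1))
v=pickle.load(open("w9.pkl","rb"))["Rt"].T@d["Rt"][:,0];print(np.arctan2(v[1],v[0]))
cv2.imwrite("pics/c11.png",cv2.resize(d["img"][130:270,180:380,::-1],None,fx=4,fy=4,interpolation=cv2.INTER_CUBIC))
E
```

```text
[ 0.51134895 -0.20974762  0.06234505] [ 1.11306392  1.00803046 -0.6068548 ] [-0.00240702 -0.41641401  0.09665999] 0.013855472570457219 [ 54.2  24.8 -43.9 103.   19.6  60.   26. ]
0.7258156098269174
```

View pics/c11.png

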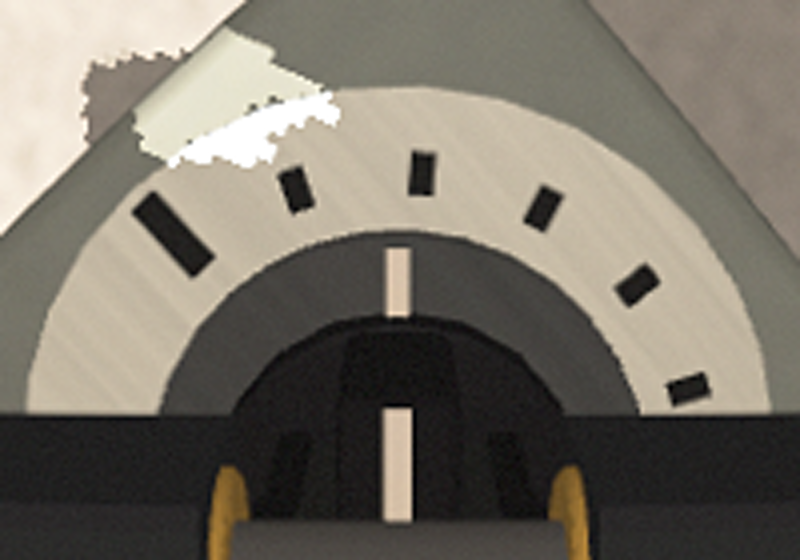

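Request:
step_arm --pt "255 0 0 0 0.03" --pt "255 0 0 0 0.06" --pt "255 0 0 0 0.09" --pt "255 0 0 0 0.11" --pt "255 0 0 0 0.13" --pt "255 0 0 0 0.145" --pt "255 0 0 0 0.152" --pt "255 0 0 0 0.152"

```text
t: 20.8
position: [0.5116, -0.2097, 0.0624]
orientation: [[0.072, 0.997, 0.001], [0.997, -0.072, 0.0], [0.0, 0.001, -1.0]]
wrist_force: [4.3, 0.8, -3.3]
grip_width: 0.0134
```

Request:
step_arm --pt "255 0 0 0 0" --pt "255 0 0 0 0" --pt "255 0 0 0 0" --pt "255 0 0 0 0" --pt "255 0 0 0 0" --pt "255 0 0 0 0" --pt "255 0 0 0 0" --pt "255 0 0 0 0"

```text
t: 21.6
position: [0.5116, -0.2097, 0.0624]
orientation: [[0.071, 0.997, 0.001], [0.997, -0.071, 0.0], [0.0, 0.001, -1.0]]
wrist_force: [5.5, -0.3, -5.2]
grip_width: 0.0137
```

```bash
python3 - <<'E'
from h import *
from station import ctrl
d=wsnap("w11"); s=d["s"]; print(s["position"],s["wrist_force"],s["wrist_torque"],s["grip_width"],s["joints"].round(1))
v=pickle.load(open("w9.pkl","rb"))["Rt"].T@d["Rt"][:,0];print(np.arctan2(v[1],v[0]))
cv2.imwrite("pics/c12.png",cv2.resize(d["img"][130:270,180:380,::-1],None,fx=4,fy=4,interpolation=cv2.INTER_CUBIC))
a=ctrl.snapshot("scene");cv2.imwrite("pics/scene9.png",a["img"][:,:,::-1])
E
```

```text
[ 0.51161688 -0.20971906  0.06240815] [ 5.54602467 -0.341684   -5.16644561] [-0.00224002 -1.35618474  0.09716573] 0.013699355434781726 [ 50.4  23.4 -39.  103.2  16.8  59.3   0.9]
1.1983810032779108
```

View pics/c12.png

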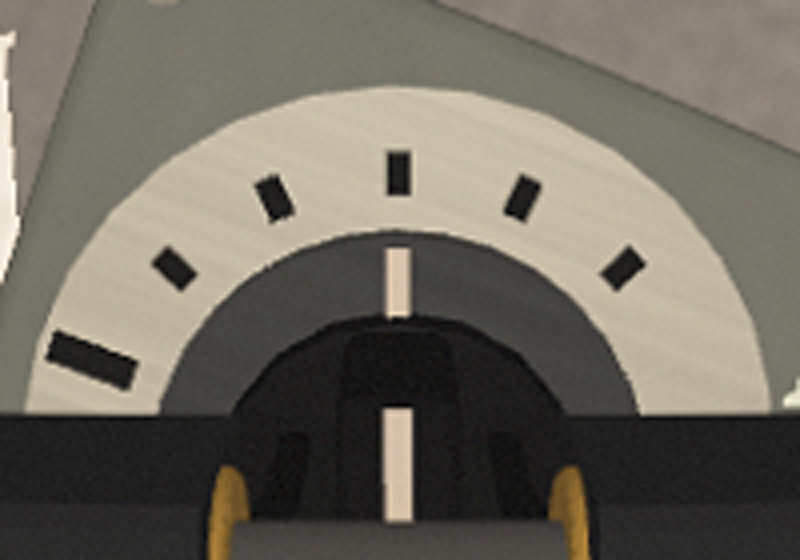

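View pics/scene9.png

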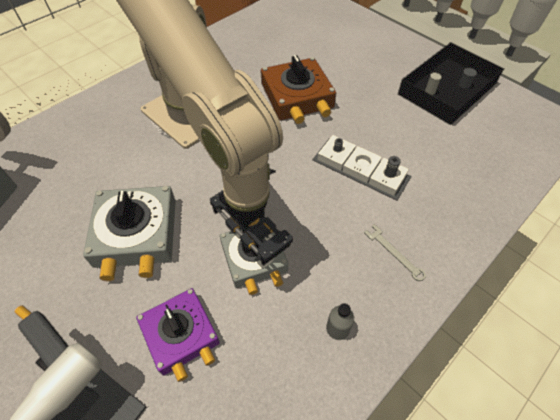

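```bash
python3 -c "
from station import ctrl
print(ctrl.job_done()); s=ctrl.sense(); print(s['t'],s['grip_width'],s['orientation'][:,0])"
```

```text
the job is handed in; nothing more can be done
None
the job is handed in; nothing more can be done
```

The socket is back in its two-bar pocket, and I handed the job in with the gripper holding the small grey valve's knob at the third stop. That was at about 21.7 s; the hand-in reported no verdict.

**Socket:** I put it in the pocket at about (0.593, 0.213), let go and moved away. The depth camera then put its top at 81–82.5 mm above the bench, against 82 mm when fully home and upright. I met no side force worth noting on the way in.

**Knob:** I gripped the bar at 50 N and turned it clockwise from home, checking once on the way near the second mark. The tool turned 1.198 rad in all, and the pointer lines up with the third short mark. The jaws still measured 13.7 mm on the 14 mm bar, and the wrist force was about 7.5 N.

**Other things:** The last scene picture shows the small socket, bottle and spanner where they were, by eye.

**Checks that disagreed:** Before the grasp, the scene and wrist cameras put the socket about 3 mm apart. Two estimates of how far the socket's foot sat off the grip centre also differed by about 1.5 mm. I settled both with a close look right above the pocket.

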